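# Turn the gift canister on its rollers to face the code reader, then read it

## Task

The canister lying on the roller bed has its bar-code sticker turned away from the code reader. Roll it round on its wheels with your fingertips, gently so that the thin tin is not dented, until the sticker squarely faces the reader's window; let go of it, then press the green trigger on top of the reader fully down and release it. Leave the canister on its wheels and the things around where they are.

Things in the scene. Friction and masses are not known exactly. Their poses are not given: they have to be found in the camera images.
- station: Fixed reading station: aluminium plate 236 x 160 mm carrying a roller bed and an upright code reader. Origin on the table under the middle of the roller bed; x points from the reader across the bed, y runs along the canister's axis, z up. Its yaw lies within 0.28 rad of the world's. Grey bearing cheeks stand at y = -66 and +66 mm (x -59 to +59, top 59 mm high).
- bed_axis (a point): Middle of the canister's axis when it lies on its wheels, 78 mm above the station's origin. Below it two free-running shafts (along y, at x = -40 and +40 mm, 36 mm high) carry two rubber wheels each, 14 mm in radius, at y = -40 and +40 mm. They turn with a stiff drag: the canister stays where it is left.
- reader_window (a point): Centre of the reader's slanted window, in the upper part of a dark column 48 mm (x) by 62 mm (y) that is centred at station x = -118 mm and 165 mm high. It looks at the canister's axis from 35 degrees above level. The fixed stack of big tin lids left of the station is 185 mm high.
- read_spot (a point): Spot on the canister's surface at which the reader looks: 44 mm from bed_axis towards the window, at (-36, 0, +25) mm from bed_axis in the station's axes. The middle of the sticker must come here.
- canister: Closed dark blue gift canister, gold seams, 88 mm in diameter (too wide to grip), 120 mm long, about 0.25 kg, loose on the wheels. Origin at its middle, y along its axis. Rigid; its lacquer is slippery (friction about 0.35): a fingertip pressing with 10 to 16 N and drawn along station x rolls it, less may slip, over 20 N dents. Push within 25 degrees of its top, or it climbs off.
- code_sticker (a point): Middle of the white bar-code sticker (46 mm along the canister, 32 mm round it) on the curved surface, 44 mm from the axis. It starts anywhere on the half turned away from the reader, even underneath. Its x axis points at the canister's axis, y along it.
- trigger (a joint): Green push button on top of the reader, 24 mm in diameter: 0 up, 0.005 (m) fully down. It springs back; pressing it fully takes 5 N.
- trigger_top (a point): Centre of the top face of the green button when up, 187 mm above the table, at station x = -118 mm; it is pressed straight down.
- sticker_roll: Roll of paper stickers, 66 mm across, 24 mm high, lying loose on the table. Origin under its middle.
- date_stamp: Hand stamp with a turned brown grip, 32 x 48 x 62 mm, standing loose. Origin under its middle.
- ink_pad: Closed red ink pad, 69 x 99 x 13 mm, lying loose. Origin under its middle.
- giraffe_tin: Open tin with a giraffe pattern, 129 mm across, 58 mm high, standing loose. Origin under its middle.

How it is judged:
On the way, in this order (a step that is already met when the one before it is completed fails the run):
1. the canister has been turned and released: its sticker faces the reader (distance between code_sticker and read_spot below 0.008 m and contact force between the arm and canister below 0.1 N and angular speed of canister below 0.1 rad/s), for 0.3 s.
2. with the sticker facing the reader, the trigger is pressed fully down (value of joint trigger above 0.0042 m and distance between code_sticker and read_spot below 0.008 m), for 0.05 s.
At the end, for the whole second after the job is handed in: The middle of the sticker lies within 8 mm of the reader's spot (about 10 degrees of turn), the canister rests on its wheels (within 8 mm of its bed) and is still, and the trigger has been pressed with the sticker so and is up again (distance between code_sticker and read_spot below 0.008 m and distance between canister and bed_axis below 0.008 m and angular speed of canister below 0.1 rad/s and value of joint trigger below 0.001 m); the robot touches nothing.
It fails at once if the canister is pressed hard enough to dent it, with more than 25 N (contact force between the arm and canister above 25 N).
It fails at once if a bystander (sticker roll, date stamp, ink pad or giraffe tin) is moved more than 15 mm (distance of any of sticker_roll, date_stamp, ink_pad, giraffe_tin from where it was at the start of the episode above 0.015 m).
It also fails if it takes over 51 s, if anything falls off the work surface, if the arm or the gripper's body presses on something with over 40 N, if the wrist force passes 120 N, or if a joint passes its speed limit or range.

## Robot

A 6-joint arm with a two-finger parallel gripper is mounted at the origin on a cart in front of the work surface, level with it; the furniture and walls round the work are solid. World frame = base frame: x ahead of the robot, y to its left, z up, the work surface at z = 0. Lengths are in m, angles in rad, forces in N, time in s.
With the tool pointing down it reaches from about 0.275 to 0.825 m from the base axis. Payload 4.9 kg.
Tool frame: the origin (TCP) lies midway between the tips of the shut fingers; the grasp point (between the pads) lies 19 mm behind it (grip_point_offset is the distance from the TCP to the grasp point, in m); z points along the fingers, y is the line along which they close (so a half turn about z gives the same grasp; the last joint's range is limited). The gripper opens to 85 mm and grips with 20 to 120 N. Pads are 22 mm wide; open, the fingers measure 114 mm over their backs; the gripper's body (76 mm by 85 mm) begins 54 mm behind the grasp point. The pads swing forward as they close: fully open they stand 13 mm farther back than shut.
Start: joints at [-1.421, 0.326, -0.193, 1.052, 0, 1.437], TCP at [0.154, -0.528, 0.199] pointing down, gripper open.
Joint ranges: [-2.65, 2.65], [-0.97, 1.79], [-1.3, 1.35], [-1.93, 2.1], [-1.47, 1.37], [-3.14, 3.14]. Speed limits (rad/s): [2.57, 2.57, 3.14, 3.14, 3.14, 3.14].

## Interface

Orientations are given as a rotation vector (axis times angle).
In Python, from cell import * gives the robot as it stands. Calls block until the motion is done:
- movep(position, orientation): joint-space move of the TCP to a pose.
- move_l(position, velocity=0.15, rot=None, until_force=None): straight line of the TCP; rot=None keeps the orientation; velocity is the mean speed in m/s. With until_force (N) it stops when the force on the tool has changed by that much, and returns True; else False.
- set_joints(angles): joint-space move.
- let_go() and grab(newtons=None): open the fingers fully, or close them until they stop; newtons is the grip in N (None keeps the last).
- sleep(seconds).
- ik(position, orientation): joint angles nearest the present ones, or None.
- get_state(): the state.
- grab_frame(name): name is "scene" or "top" or "wrist"; returns a dict with "img" (384x512x3 uint8, red, green, blue), "fx", "fy", "cx", "cy" (pixels), "cam_to_world" (4x4, takes a point from camera to world coordinates); the wrist camera has in their place "T_tool_cam" (4x4, takes a point from camera to tool coordinates, whose origin is the TCP and whose axes are the flange's). Camera axes: x right, y down, z forward; pixel columns grow to the right and rows downward; lengths in m; the calibration is good to about 2 mm. A picture is of the moment at which its call begins: read the wrist's pose just before it. There is no depth.
A pose or a line that the arm cannot do raises MotionError and nothing moves.
- sign_off(): hands the job in; it is judged then, once.
Trained networks look in the newest picture that a camera, given by its name, has taken for a name from the list of things; names that differ only in an ending like _2 or _b are one class to them, and where a whole thing is asked for, a point or a joint stands for the part that bears it (a point fixed in the world has none). Each returns a list of dicts, best first, with "score" (0 to 1); they miss things now and then, are a little off and sometimes report something else, mostly with a low value. They report only what shows in the picture. A call takes as long as a camera call.
- spot_in(camera, name): "centre" ([column, row] in pixels, amid what is visible of it).
- silhouettes(camera, name): "mask" (384x512 bool, what is visible of it) and "centre" ([column, row] in pixels, amid what is visible of it).
- tip_of(camera, name): "centre" ([column, row] in pixels: a listed point, or the origin of a listed thing).
The state is a dict: "clock": time; "q": joint angles; "joint_velocities": joint speeds; "tau": joint torques, N m; "position": TCP position; "eef_rot": TCP orientation; "contact_force": force on the tool from outside, world axes, zero at the start; "wrist_torque": the same for the moment, N m; "finger_gap": opening from 0.0 (shut) to 1.0 (fully open); "grasp_force": force on a finger pad.
Only numpy, scipy, OpenCV 4.12 (cv2) and the standard library are available. Lean on these libraries where they do the work, as an engineer would, in place of code of your own. Each camera call takes 0.05 s, during which the arm holds its last target. There are 200 camera calls.

## Working session

There is one attempt and no reset: what is moved stays moved. The work goes in short steps, each a Python script; the robot and the scene stay as the last script left them, time stands still between calls to the robot, and variables do not carry over. Pictures are saved under pics/ and viewed, at most 10 in all, crops included, and the job is handed in when it is done.

```bash
mkdir -p pics; cat > h.py <<'E'
from cell import *
import numpy as np, cv2
from scipy.spatial.transform import Rotation as R
def save(f,n): cv2.imwrite('pics/'+n,f['img'][:,:,::-1])
def ray(f,px,T=None):
    T=f['cam_to_world'] if T is None else T; T=np.array(T)
    d=T[:3,:3]@np.array([(px[0]-f['cx'])/f['fx'],(px[1]-f['cy'])/f['fy'],1]); return T[:3,3],d/np.linalg.norm(d)
def atz(f,px,z,T=None):
    o,d=ray(f,px,T); return o+d*(z-o[2])/d[2]
def proj(f,p,T=None):
    T=np.array(f['cam_to_world'] if T is None else T); q=T[:3,:3].T@(np.array(p)-T[:3,3])
    return [f['cx']+f['fx']*q[0]/q[2],f['cy']+f['fy']*q[1]/q[2]]
def tri(rs):
    A=sum(np.eye(3)-np.outer(d,d) for o,d in rs); b=sum((np.eye(3)-np.outer(d,d))@o for o,d in rs); return np.linalg.solve(A,b)
E
python3 - <<'E'
from h import *
F={}
for c in('scene','top'):
    F[c]=grab_frame(c)
    for n in('station','bed_axis','reader_window','trigger_top','canister','code_sticker','read_spot','sticker_roll','date_stamp','ink_pad','giraffe_tin'):
        r=tip_of(c,n)[:2]
        print(c,n,[(np.round(a['centre'],1).tolist(),round(a['score'],2)) for a in r])
    print(np.round(F[c]['cam_to_world'],3).tolist(),F[c]['fx'])
cv2.imwrite('pics/a.png',F['scene']['img'][:,:,::-1]);cv2.imwrite('pics/b.png',F['top']['img'][:,:,::-1])
s=get_state();print(s['clock'],s['contact_force'],s['eef_rot'],s['finger_gap'])
E
```

```text
scene station [([275.0, 187.6], 0.75)]
scene bed_axis [([278.2, 165.8], 0.62)]
scene reader_window [([302.5, 152.7], 0.74)]
scene trigger_top [([312.4, 138.7], 0.41)]
scene canister [([276.5, 237.1], 0.75), ([271.8, 164.1], 0.58)]
scene code_sticker [([305.7, 152.9], 0.74), ([269.2, 153.8], 0.41)]
scene read_spot [([287.7, 159.6], 0.94)]
scene sticker_roll [([276.9, 236.6], 0.8), ([241.0, 281.7], 0.68)]
scene date_stamp [([260.0, 258.5], 0.59)]
scene ink_pad [([243.4, 282.8], 0.94)]
scene giraffe_tin [([183.2, 272.2], 0.69), ([258.5, 262.6], 0.45)]
[[-0.872, -0.241, 0.427, -0.053], [-0.49, 0.447, -0.749, 0.968], [-0.01, -0.862, -0.507, 0.776], [0.0, 0.0, 0.0, 1.0]] 485.2047705233806
top station [([349.9, 185.5], 0.88)]
top bed_axis []
top reader_window [([373.6, 210.1], 0.88)]
top trigger_top [([386.5, 220.5], 0.51)]
top canister [([354.6, 178.5], 0.72), ([357.6, 166.3], 0.21)]
top code_sticker [([359.1, 165.6], 0.48)]
top read_spot [([363.2, 193.2], 0.71), ([357.7, 178.8], 0.22)]
top sticker_roll [([259.4, 230.3], 0.73)]
top date_stamp [([216.7, 232.9], 0.61)]
top ink_pad [([183.8, 231.4], 0.56)]
top giraffe_tin [([169.3, 182.4], 0.57)]
[[0.015, -0.982, 0.187, 0.333], [-1.0, -0.012, 0.019, -0.002], [-0.017, -0.187, -0.982, 1.024], [0.0, 0.0, 0.0, 1.0]] 394.321668088393
1.2 [0.18293313 0.57396766 0.99798249] [-3.10997642e+00 -4.44279878e-01  3.18057317e-06] 0.9974737029724757
```

View pics/a.png

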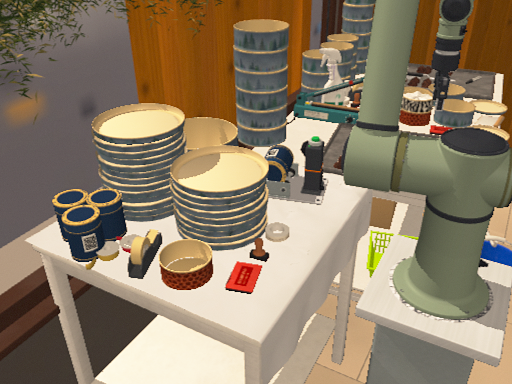

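View pics/b.png

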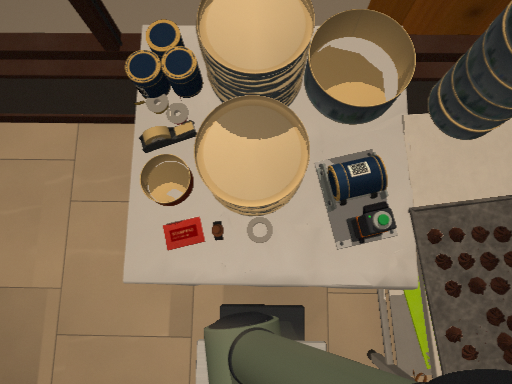

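The scene view shows the station behind the lid stack at about (290,180). In the top view the canister is at (357,178), the sticker on its upper far side at (360,169) and the green button at (384,220).

```bash
cat > m.py <<'E'
from h import *
from scipy.optimize import least_squares
F={c:grab_frame(c) for c in('scene','top')}
obs=[]
for c,f in F.items():
    hsv=cv2.cvtColor(f['img'],cv2.COLOR_RGB2HSV); m=cv2.inRange(hsv,(50,120,60),(85,255,255))
    n,l,st,ce=cv2.connectedComponentsWithStats(m); 
    ex={'scene':(315,140),'top':(384,220)}[c]
    for i in range(1,n):
        if np.hypot(*(ce[i]-ex))<15 and st[i,4]>10: print(c,'green',ce[i],st[i]); obs.append((c,(-.118,0,.186),ce[i],2,'trig'))
    for nm,p in(('station',(0,0,0)),('read_spot',(-.036,0,.103)),('reader_window',(-.094,0,.144))):
        r=tip_of(c,nm)
        if r: obs.append((c,p,r[0]['centre'],.7,nm))
    for s in silhouettes(c,'canister')[:3]:
        ys,xs=np.nonzero(s['mask']); print(c,'can',s['score'],s['centre'],xs.min(),xs.max(),ys.min(),ys.max())
    for s in tip_of(c,'code_sticker')[:3]: print('st',s['score'],s['centre'])
def W(p,q):
    c,s=np.cos(q[2]),np.sin(q[2]); return np.array([q[0]+c*p[0]-s*p[1],q[1]+s*p[0]+c*p[1],p[2]])
def res(q): return np.concatenate([w*(np.array(proj(F[c],W(p,q)))-px) for c,p,px,w,_ in obs])
r=least_squares(res,[.5,-.25,0],loss='soft_l1')
print(r.x)
for o in obs: print(o[0],o[4],np.round(o[2],1),np.round(proj(F[o[0]],W(o[1],r.x)),1))
c=r.x
print('can ctr top',proj(F['top'],W((0,0,.078),c)), 'trig',W((-.118,0,.187),c))
f=F['top'];im=cv2.resize(f['img'][140:260,300:420],None,fx=5,fy=5,interpolation=cv2.INTER_CUBIC)
for p in((0,.06,.122),(0,-.06,.122),(-.044,.06,.078),(.044,.06,.078),(-.044,-.06,.078),(.044,-.06,.078),(-.118,0,.187),(-.036,0,.103)):
    u=(np.array(proj(f,W(p,c)))-[300,140])*5; cv2.circle(im,tuple(int(v) for v in u),4,(255,0,255),1)
cv2.imwrite('pics/c.png',im[:,:,::-1]); print(get_state()['clock'])
E
python3 m.py
```

```text
scene green [315.13793103 138.72413793] [312 137   7   5  29]
scene can 0.75 [278.5, 162.0] 264 293 144 181
st 0.56 [275.1, 151.4]
st 0.49 [277.5, 238.4]
st 0.39 [285.8, 158.7]
top green [382.85714286 219.40659341] [378 215  11  10  91]
top can 0.73 [356.7, 177.5] 328 387 156 201
st 0.35 [356.5, 178.3]
[ 0.54837943 -0.22851732  0.22315144]
scene trig [315.1 138.7] [314.9 137.1]
scene station [272.5 186.2] [275.  186.6]
scene read_spot [287.9 157.4] [286.9 159. ]
scene reader_window [306. 151.] [306.2 149.1]
top trig [382.9 219.4] [382.6 219.4]
top station [349.6 181.4] [349.7 184. ]
top read_spot [362.9 190.2] [362.9 189.7]
top reader_window [371.1 208.9] [374.1 211.1]
can ctr top [np.float64(356.60105889553256), np.float64(177.48987641562243)] trig [ 0.43330525 -0.25463119  0.187     ]
1.8
```

View pics/c.png

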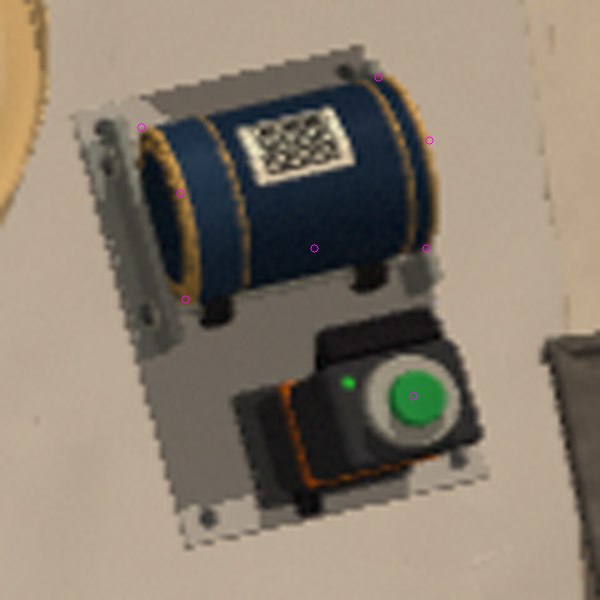

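Overlay agrees: the projected reference points sit on the canister edges and on the button at crop (417,398). The sticker centre is at crop (297,146), close to the top line on the side facing away from the reader.

```bash
cat >> h.py <<'E'
ST=np.array([0.5484,-0.2285,0.2232])
def W(p,q=ST):
    c,s=np.cos(q[2]),np.sin(q[2]); return np.array([q[0]+c*p[0]-s*p[1],q[1]+s*p[0]+c*p[1],p[2]])
def ROT(a=ST[2]): return (R.from_euler('z',a)*R.from_rotvec([np.pi,0,0])).as_rotvec()
def cyl(f,px,T=None):
    "angle from vertical (deg, + = away from reader) and y of the pixel's hit on the canister"
    o,d=ray(f,px,T); Rz=R.from_euler('z',-ST[2]); o=Rz.apply(o-[ST[0],ST[1],.078]); d=Rz.apply(d)
    t=np.min(np.roots([d[0]**2+d[2]**2,2*(o[0]*d[0]+o[2]*d[2]),o[0]**2+o[2]**2-.044**2]).real); h=o+t*d
    return np.degrees(np.arctan2(h[0],h[2])),h[1]
def sticker(f,T=None,near=None):
    "centroid of the white sticker inside the canister's outline -> angle, y"
    def P(p): return proj(f,W(p),T)
    hull=cv2.convexHull(np.array([P((.044*np.sin(a),y,.078+.044*np.cos(a))) for a in np.linspace(-1.5,1.5,25) for y in(-.045,.045)],np.float32)).astype(np.int32)
    m=np.zeros(f['img'].shape[:2],np.uint8); cv2.fillConvexPoly(m,hull,255)
    w=((f['img'].min(2)>110)*m).astype(np.uint8); w=cv2.morphologyEx(w,cv2.MORPH_CLOSE,np.ones((5,5)))
    n,l,s,c=cv2.connectedComponentsWithStats((w>0).astype(np.uint8)); i=1+np.argmax(s[1:,4])
    # average on the surface rather than in pixels
    ys,xs=np.nonzero(l==i); h=np.array([cyl(f,(x,y),T) for x,y in zip(xs,ys)]); h=h[~np.isnan(h).any(1)]
    mid=(np.percentile(h,2,0)+np.percentile(h,98,0))/2
    return mid,s[i],c[i]
def fz(): return np.array(get_state()['contact_force'])
E
python3 - <<'E'
from h import *
f=grab_frame('top'); print(sticker(f),cyl(f,(359.4,169.2)))
grab(20)
p=get_state()['position']; move_l([p[0],p[1],.28],.25)
movep(W((.013,0,.26)),ROT())
move_l(W((.013,0,.14)),.15); sleep(.3)
s=get_state();b=np.array(s['contact_force']);print(s['clock'],b,s['position'],s['finger_gap'],W((.013,0,.14)))
hit=move_l(W((.013,0,.112)),.015,until_force=4); sleep(.2)
s=get_state();print(hit,s['clock'],np.array(s['contact_force'])-b,s['position'])
E
```

```text
(array([1.85201795e+01, 1.13501074e-03]), array([348, 162,  23,  15, 237], dtype=int32), array([358.75949367, 168.67932489])) (np.float64(14.047129543488026), np.float64(0.000681537890326489))
6.1833 [-1.34373325  0.05263393 -0.40371685] [ 0.56144289 -0.22580011  0.14066272] -0.0019241926531407903 [ 0.56107752 -0.22562243  0.14      ]
False 8.4 [1.59277933 0.09443722 0.25998067] [ 0.56108258 -0.22560946  0.11203547]
```

```bash
python3 - <<'E'
from h import *
f=grab_frame('top');g=grab_frame('scene')
a=cv2.resize(f['img'][130:250,300:420],(500,500),interpolation=2);b=cv2.resize(g['img'][100:220,230:350],(500,500),interpolation=2)
w=grab_frame('wrist');c=w['img']
im=np.hstack([a,b]);im=cv2.resize(im,(800,400));cv2.imwrite('pics/d.png',im[:,:,::-1])
print(sticker(f)); save(w,'e.png'); print(np.round(w['T_tool_cam'],3).tolist(),w['fx'])
E
```

```text
(array([9.62312821, 0.01527411]), array([349, 168,  11,   9,  61], dtype=int32), array([353.50819672, 172.1147541 ]))
[[0.0, -0.963, -0.271, 0.067], [1.0, 0.0, -0.0, -0.001], [0.0, -0.271, 0.963, -0.175], [0.0, 0.0, 0.0, 1.0]] 280.6031701251149
```

View pics/d.png

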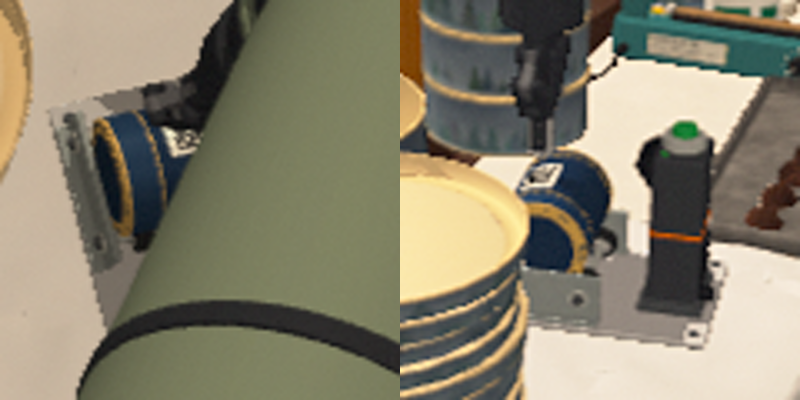

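View pics/e.png

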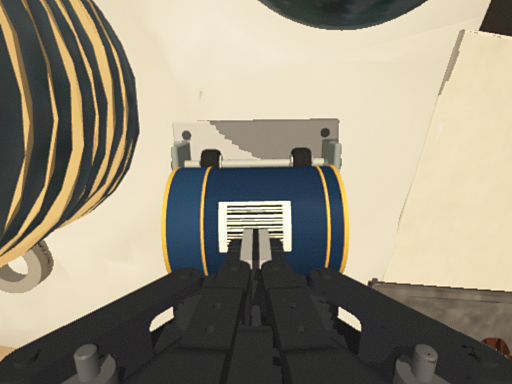

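The top view is blocked by the arm. The wrist view shows the shut fingertips ending at (257,232) over the sticker (219–291, 201–252), centred on the canister. The scene view shows the tips at about (272,144), seemingly not yet in contact.

```bash
python3 - <<'E'
from h import *
s=get_state(); g=grab_frame('scene');w=grab_frame('wrist')
print('tcp in scene',proj(g,s['position']))
T=np.eye(4);T[:3,:3]=R.from_rotvec(s['eef_rot']).as_matrix();T[:3,3]=s['position'];T=T@np.array(w['T_tool_cam'])
print('tcp in wrist',proj(w,s['position'],T), s['eef_rot'],ROT())
for p in((0,.06,.122),(0,-.06,.122),(.044,.06,.078),(.044,-.06,.078),(.04,.066,.059),(.04,-.066,.059)): print(p,np.round(proj(w,W(p),T)),np.round(proj(g,W(p))))
for px in((163,220),(350,220),(255,201),(255,226),(255,252)): print(px,cyl(w,px,T))
print(fz(),s['clock'],s['finger_gap'])
E
```

```text
tcp in scene [np.float64(271.39980159476227), np.float64(154.49797412108842)]
tcp in wrist [np.float64(256.1935512717444), np.float64(221.03183960352862)] [-3.12204149e+00 -3.49832730e-01 -2.49676089e-05] [3.12204937e+00 3.49874428e-01 2.14236299e-17]
(0, 0.06, 0.122) [163. 246.] [271. 161.]
(0, -0.06, 0.122) [349. 246.] [280. 144.]
(0.044, 0.06, 0.078) [176. 166.] [256. 172.]
(0.044, -0.06, 0.078) [336. 166.] [267. 155.]
(0.04, 0.066, 0.059) [176. 167.] [257. 178.]
(0.04, -0.066, 0.059) [336. 167.] [268. 159.]
(163, 220) (np.float64(21.76690119935729), np.float64(0.059522374232450055))
(350, 220) (np.float64(21.828565397206532), np.float64(-0.0598659788706162))
(255, 201) (np.float64(38.05584232770638), np.float64(0.0007895819213069296))
(255, 226) (np.float64(16.832402262107763), np.float64(0.0007798498117337323))
(255, 252) (np.float64(-6.1128280996718125), np.float64(0.0007770028328653489))
[ 0.03410464  1.00885126 -0.899875  ] 8.55 0.0022194040391236235
```

Station fit matches the wrist view within a pixel. The tips simply sit somewhat behind the TCP, so I'll go on down by force.

```bash
python3 - <<'E'
from h import *
b=np.mean([fz() for _ in range(5)],0)
hit=move_l(W((.013,0,.090)),.012,until_force=4); 
for i in range(3): sleep(.15); s=get_state();print(hit,round(s['clock'],2),np.array(s['contact_force'])-b,s['position'],s['finger_gap'])
E
```

```text
False 10.78 [-0.4757204  -1.32152659  1.04462999] [ 0.56111452 -0.22562254  0.0900523 ] -0.0019574940827219002
False 10.93 [-0.67900181 -2.22164147  0.80702338] [ 0.56109687 -0.22564941  0.0900086 ] -0.0027882588848471158
False 11.08 [-0.29933933 -1.68876644  0.20804406] [ 0.56107129 -0.22562673  0.08999361] 0.003534904738705809
```

```bash
python3 - <<'E'
from h import *
g=grab_frame('scene');w=grab_frame('wrist');s=get_state()
b=cv2.resize(g['img'][100:200,220:320],(400,400),interpolation=2)
c=cv2.resize(w['img'][120:320,150:350],(400,400),interpolation=2)
cv2.imwrite('pics/f.png',np.hstack([b,c])[:,:,::-1]);print(s['clock'],proj(g,s['position']))
E
```

```text
11.1833 [np.float64(271.33195172517526), np.float64(160.86708158185962)]
```

View pics/f.png

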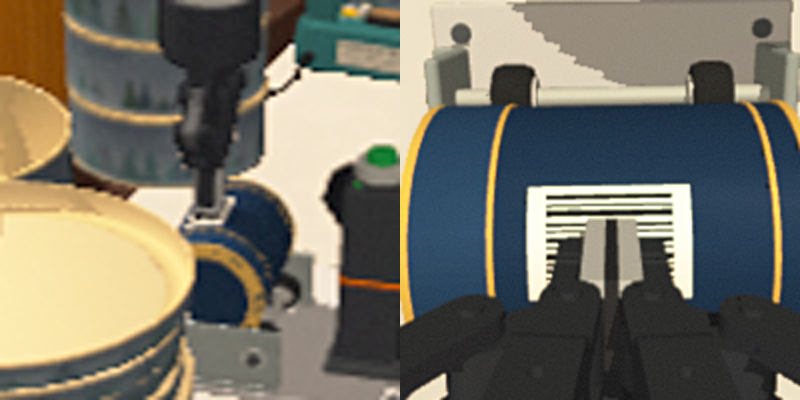

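The tips at scene (271,151) are now just above the sticker; they sit about 30 mm short of the TCP. I'll continue down until contact.

```bash
python3 - <<'E'
from h import *
b=np.mean([fz() for _ in range(5)],0)
hit=move_l(W((.013,0,.075)),.012,until_force=4); 
for i in range(2): sleep(.1); s=get_state();print(hit,round(s['clock'],2),np.array(s['contact_force'])-b,s['position'])
if hit:
    z=s['position'][2]
    for i in range(6):
        f=fz()[2]-b[2]
        if f>9: break
        z-=.0005; move_l(W((.013,0,z)),.01); sleep(.05); s=get_state();print(round(s['clock'],2),np.round(np.array(s['contact_force'])-b,1),s['position'][2],z)
np.save('b.npy',b)
E
```

```text
True 11.63 [-1.18261997e-03  4.13682539e-01  6.35715019e+00] [ 0.56119059 -0.22562023  0.08947637]
True 11.73 [0.50944062 0.58441616 6.86985005] [ 0.56122779 -0.22564365  0.0894993 ]
12.03 [-0.7  0.6  6.6] 0.08946673362282899 0.08899930246534096
12.33 [-0.9  1.9  8.8] 0.0893201567528854 0.08849930246534096
12.63 [-1.8  2.1 11.1] 0.08920049887355494 0.08799930246534096
```

```bash
cat >> h.py <<'E'
def stroke(x0,x1,z,b,F=13.,step=.003):
    "drag the pressed tip along station x from x0 to x1, holding F by trimming z"
    log=[]
    for x in np.linspace(x0,x1,int(np.ceil(abs(x1-x0)/step))+1)[1:]:
        f=np.mean([fz()[2] for _ in range(3)])-b[2]
        z+=np.clip((f-F)/4600*.7,-.0006,.0012)
        if f>20: z+=.001
        move_l(W((x,0,z)),.025); log.append((round(x,4),round(z,4),round(f,1)))
    return z,log
def tipT(w,s):
    T=np.eye(4);T[:3,:3]=R.from_rotvec(s['eef_rot']).as_matrix();T[:3,3]=s['position'];return T@np.array(w['T_tool_cam'])
E
python3 - <<'E'
from h import *
b=np.load('b.npy')
z,log=stroke(.013,-.014,.0880,b); print(log); s=get_state(); print(s['clock'],fz()-b,s['position'])
move_l(W((-.014,0,.115)),.1)
move_l(W((.045,0,.15)),.15);sleep(.1)
s=get_state();w=grab_frame('wrist');save(w,'g.png');print(s['clock'],sticker(w,tipT(w,s)),fz())
E
```

```text
[(np.float64(0.01), np.float64(0.0877), np.float64(11.1)), (np.float64(0.007), np.float64(0.0872), np.float64(9.8)), (np.float64(0.004), np.float64(0.0869), np.float64(11.0)), (np.float64(0.001), np.float64(0.0873), np.float64(15.6)), (np.float64(-0.002), np.float64(0.0874), np.float64(13.7)), (np.float64(-0.005), np.float64(0.0875), np.float64(13.5)), (np.float64(-0.008), np.float64(0.0876), np.float64(13.4)), (np.float64(-0.011), np.float64(0.0875), np.float64(12.4)), (np.float64(-0.014), np.float64(0.0874), np.float64(12.5))]
15.05 [ 1.61836755  1.53111947 11.74063008] [ 0.53685347 -0.23181302  0.08921875]
16.1833 (array([1.38036655e+01, 8.61514058e-03]), array([240, 229,  13,  40, 351], dtype=int32), array([246.66666667, 245.98005698])) [-0.73749572 -0.14933001  0.57407775]
```

View pics/g.png

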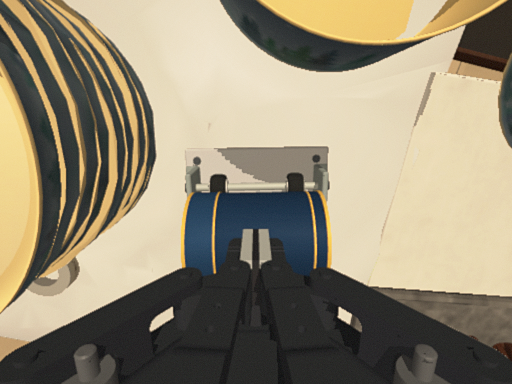

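The wrist view shows no sticker on the visible part (the grey bits at (256,245) are fingertips), so it has rolled under toward the reader as expected. Second stroke, then back off and look from above.

```bash
python3 - <<'E'
from h import *
move_l(W((.013,0,.096)),.1); sleep(.1); b=np.mean([fz() for _ in range(5)],0); np.save('b.npy',b)
hit=move_l(W((.013,0,.085)),.012,until_force=6); print(hit)
if hit:
    z=.0888
    for i in range(6):
        f=fz()[2]-b[2]
        if f>11: break
        z-=.0005; move_l(W((.013,0,z)),.015)
    print(z,f)
    z,log=stroke(.013,-.014,z,b); print([l[2] for l in log],fz()-b)
    move_l(W((-.014,0,.12)),.1)
    movep(W((-.13,-.12,.27)),ROT())
    f=grab_frame('top');save(f,'i.png');g=grab_frame('scene');cv2.imwrite('pics/j.png',np.hstack([cv2.resize(x,(400,400),interpolation=2) for x in(f['img'][140:240,310:410],g['img'][100:200,230:330])])[:,:,::-1])
    print(get_state()['clock'],sticker(f),sticker(g),tip_of('top','code_sticker')[:1],tip_of('scene','code_sticker')[:2],proj(f,W((-.036,0,.103))),proj(g,W((-.036,0,.103))))
E
```

```text
True
0.0868 12.217892020268915
[np.float64(12.2), np.float64(11.4), np.float64(12.2), np.float64(14.3), np.float64(14.2), np.float64(13.0), np.float64(13.8), np.float64(13.5), np.float64(11.2)] [ 1.38787165  3.00802046 11.96331807]
22.6083 (array([-3.28490782e+01, -1.96696541e-02]), array([371, 181,   1,   3,   3], dtype=int32), array([371., 182.])) (array([30.61896852,  0.03286067]), array([257, 148,  13,  22, 124], dtype=int32), array([263.53225806, 162.03225806])) [{'centre': [362.5, 188.0], 'score': 0.55}] [{'centre': [286.6, 159.4], 'score': 0.54}] [np.float64(362.9150855417819), np.float64(189.669819755572)] [np.float64(286.8756881655154), np.float64(159.03173541044504)]
```

View pics/j.png

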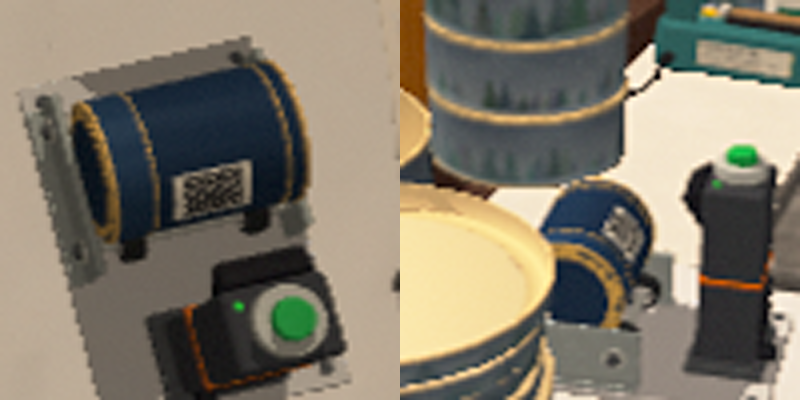

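Top crop: sticker centred at (213,190), i.e. pixel (363,187), with read_spot at (363,189.7). Scene: sticker at about (286,157). Let me quantify the remainder.

```bash
python3 - <<'E'
from h import *
f=grab_frame('top');g=grab_frame('scene')
im=f['img']
m=(im[160:205,330:390].min(2)>85)
# bright pixels inside the visible sticker region
P=[proj(f,W((.044*np.sin(a),y,.078+.044*np.cos(a)))) for a in np.radians(np.linspace(-85,0,20)) for y in(-.035,.035)]
M=np.zeros(im.shape[:2],np.uint8);cv2.fillConvexPoly(M,cv2.convexHull(np.array(P,np.float32)).astype(np.int32),1)
k=cv2.morphologyEx(((im.min(2)>85)&(M>0)).astype(np.uint8),cv2.MORPH_CLOSE,np.ones((5,5)))
n,l,s,c=cv2.connectedComponentsWithStats(k);i=1+np.argmax(s[1:,4]);print(s[i],c[i],cyl(f,c[i]))
for px in((362.8,187.1),(362.5,188.0),(362.9,189.7)): print('top',cyl(f,px))
for px in((286.0,157),(286.6,159.4)): print('scene',cyl(g,px))
for a in(-45,-50,-55): print(a,[np.round(proj(h,W((.044*np.sin(np.radians(a)),0,.078+.044*np.cos(np.radians(a))))),1).tolist() for h in(f,g)])
E
```

```text
[362 180  11  11  28] [369.60714286 183.39285714] (np.float64(-36.46278231994041), np.float64(-0.01610299545766375))
top (np.float64(-44.49729330163629), np.float64(0.000550671326341845))
top (np.float64(-47.685830223331656), np.float64(0.0012754899516311258))
top (np.float64(-55.09961381550878), np.float64(0.00010433296839795769))
scene (np.float64(-47.31846038210397), np.float64(-0.0033597696847633696))
scene (np.float64(-54.73255741184416), np.float64(0.003425783096164592))
-45 [[363.0, 187.2], [285.4, 157.1]]
-50 [[363.0, 188.5], [286.2, 158.0]]
-55 [[362.9, 189.7], [286.9, 159.0]]
```

```bash
python3 - <<'E'
from h import *
movep(W((-.118,0,.20)),ROT()); sleep(.15)
s=get_state();w=grab_frame('wrist');T=tipT(w,s)
print(s['clock'],tip_of('wrist','code_sticker')[:2],[(a,np.round(proj(w,W((.044*np.sin(np.radians(a)),0,.078+.044*np.cos(np.radians(a)))),T),1).tolist()) for a in(-35,-45,-50,-55)])
c=[int(v) for v in proj(w,W((-.036,0,.103)),T)]; y0=max(0,c[1]-60)
cv2.imwrite('pics/k.png',cv2.resize(w['img'][y0:y0+120,c[0]-80:c[0]+80],(640,480),interpolation=2)[:,:,::-1]);print(c,y0)
np.save('T.npy',T)
E
```

```text
23.575 [{'centre': [251.6, 98.2], 'score': 0.89}] [(-35, [253.8, 86.6]), (-45, [253.9, 94.1]), (-50, [253.9, 97.4]), (-55, [253.9, 100.3])]
[253, 100] 40
```

View pics/k.png

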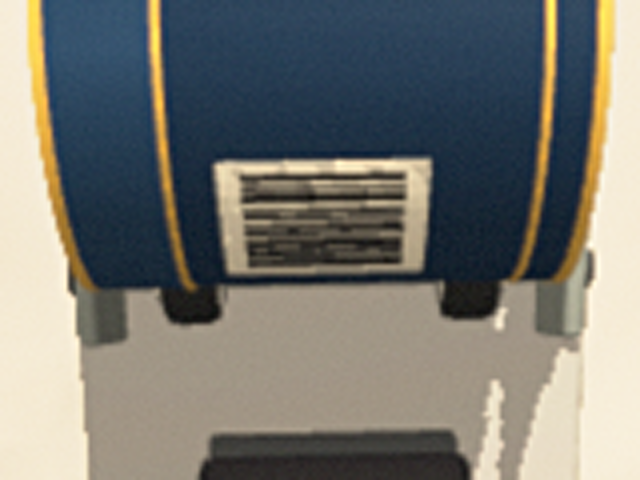

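Wrist crop: sticker edges at rows 160 and 275 (image rows 79.6 and 108.3), centred in y; its middle is at about −47.5°, 7.5° short of −55°. That is inside the tolerance but only just, so I'll add a short corrective stroke.

```bash
python3 - <<'E'
from h import *
move_l(W((.004,0,.125)),.2); move_l(W((.004,0,.096)),.1); sleep(.1); b=np.mean([fz() for _ in range(5)],0)
hit=move_l(W((.004,0,.085)),.012,until_force=6); print(hit)
if hit:
    z=.0888
    for i in range(6):
        f=fz()[2]-b[2]
        if f>11: break
        z-=.0005; move_l(W((.004,0,z)),.015)
    z,log=stroke(.004,-.0035,z,b,step=.0025); print([l[2] for l in log],fz()-b)
    move_l(W((-.0035,0,.125)),.1); move_l(W((-.118,0,.20)),.2); sleep(.15)
    s=get_state();w=grab_frame('wrist');T=tipT(w,s)
    print(s['clock'],tip_of('wrist','code_sticker')[:1],[(a,np.round(proj(w,W((.044*np.sin(np.radians(a)),0,.078+.044*np.cos(np.radians(a)))),T),1).tolist()) for a in(-25,-30,-34,-38,-50,-55,-60)])
    cv2.imwrite('pics/l.png',cv2.resize(w['img'][40:160,173:333],(640,480),interpolation=2)[:,:,::-1])
E
```

```text
True
[np.float64(12.4), np.float64(10.8), np.float64(11.4)] [ 2.00277718  2.5771532  12.23829811]
28.4417 [{'centre': [255.1, 103.2], 'score': 0.63}] [(-25, [256.9, 77.0]), (-30, [256.8, 81.5]), (-34, [256.8, 85.0]), (-38, [256.8, 88.2]), (-50, [256.8, 96.7]), (-55, [256.8, 99.6]), (-60, [256.7, 102.1])]
```

View pics/l.png

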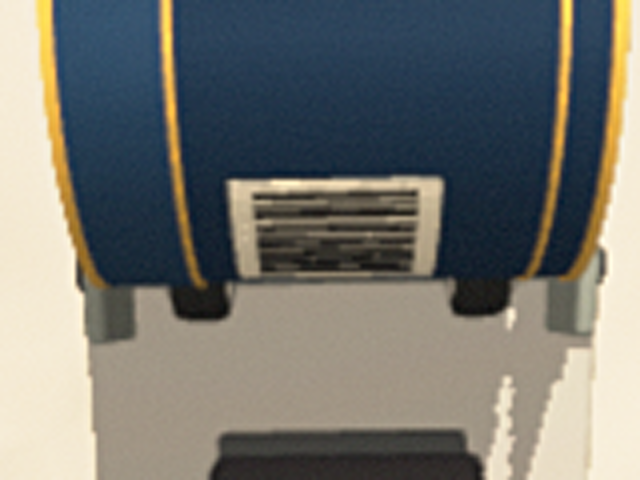

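Top edge is now at crop row 180 (image row 84.6), about −33.5°, so the sticker's middle is at about −54.4° – on target. Now press the trigger.

```bash
python3 - <<'E'
from h import *
move_l(W((-.118,0,.165)),.1); sleep(.1); b=fz()
hit=move_l(W((-.118,0,.143)),.015,until_force=13); s=get_state(); print(hit,s['position'][2],fz()-b)
sleep(.25); print(get_state()['position'][2],fz()-b)
move_l(W((-.118,0,.20)),.1); sleep(.2)
w=grab_frame('wrist'); print(tip_of('wrist','code_sticker')[:1],get_state()['clock'])
E
```

```text
True 0.1492520749478233 [-0.93957475  0.12844429  4.65461348]
0.14924280648238059 [-1.45620301  1.16160839  5.02201951]
[{'centre': [255.9, 101.0], 'score': 0.56}] 31.3917
```

The held force was only about 5 N, so I'll press again more firmly to be certain.

```bash
python3 - <<'E'
from h import *
move_l(W((-.118,0,.162)),.1); sleep(.15); b=np.mean([fz() for _ in range(5)],0); z=.158
while z>.142:
    move_l(W((-.118,0,z)),.02); f=np.mean([fz() for _ in range(3)],0)[2]-b[2]; print(round(z,4),round(get_state()['position'][2],4),round(f,1))
    if f>13: break
    z-=.0015
sleep(.2); move_l(W((-.118,0,.20)),.1); sleep(.2)
w=grab_frame('wrist'); print(tip_of('wrist','code_sticker')[:1],get_state()['clock'])
E
```

```text
0.158 0.1579 0.9
0.1565 0.1564 -0.0
0.155 0.1549 0.9
0.1535 0.1537 1.5
0.152 0.1522 3.4
0.1505 0.1507 4.1
0.149 0.1493 6.0
0.1475 0.149 16.3
[{'centre': [258.2, 101.2], 'score': 0.61}] 35.35
```

Bottomed at TCP z = 0.149 with 16 N, so the trigger was pressed fully, and the sticker still faces the reader.

```bash
python3 - <<'E'
from h import *
move_l(W((-.118,0,.24)),.15); sleep(.3); print(sign_off())
E
```

```text
the job is handed in; nothing more can be done
None
```

The canister's sticker now faces the reader (about 54° measured against the 55° target), the trigger was pressed fully down and released, and the job was handed in at about 36 s of the 51 s allowed; no verdict came back.

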